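Fetch the red-lidded jar from the click-stop carousel

TASK

With the hatch shut, click the jar carousel round by its black knob until the red-lidded jar rests under the hatch; then raise the hatch flap past upright so that it stays open and lift that jar out through it. Stand the jar gently on the cork mat, upright and with its whole base on the mat, and shut the flap again. Never tip or drop the jar, leave the other jars in their cups, and do not shift the other things on the table.

Things in the scene. Friction and masses are not known exactly. Their poses are not given: they have to be found in the camera images.
- cabinet: fixed dust cabinet, a clear box 320 x 320 mm on a dark base, a jar carousel inside. Origin on the table under its centre, z up; roof top 128 mm above the table, 6 mm thick, walls 4 mm. The hatch is in the roof on the cabinet's local +y side: an opening 150 mm long (local x -75 to +75) and 90 mm wide (local y +70 to +160, up to the cabinet's edge). No other opening
- carousel (a joint): carousel, a 300 mm disc inside the cabinet turning with the black knob about the cabinet's vertical axis; rad, 0 at the start, grows anticlockwise seen from above, endless both ways. It clicks at every multiple of 60 degrees and pulls itself into the nearest click; about 0.2 N m (plus drag, 0.1 N m per rad/s) takes it to the next. Six cups, one per click; five hold jars in any order
- knob_grip (a point): on the carousel's axis at mid-height (173 mm above the table) of the black hexagonal knob that turns it: 44 mm across flats, 30 mm high, its top 188 mm above the table, on a 24 mm round shaft. At carousel 0 two opposite flats face the cabinet's local +x and -x; this point's axes turn with the knob
- hatch_spot (a point): point of the cabinet below the middle of the hatch, 115 mm from the carousel's axis on local +y, at cup floor height (30 mm): where a jar's underside centre is when it can be lifted out. The carousel's six grey cups are centred 115 mm from the axis: bore 55 mm, rim 10 mm above the cup floor. The cup here is empty at the start
- flap (a joint): clear hatch flap (148 x 90 x 5 mm, 0.15 kg, red free edge, brass bar), rad: 0 shut, grows as its inner edge rises, stop at 2.1. Its hinge lies along the cabinet's outer edge on local +y; it falls shut by itself until raised past upright (about 1.44), beyond which it falls outward and rests on its stop. To shut it, its bar goes back up and over along the same arc
- flap_bar (a point): middle of the flap's brass bar handle: 10 mm round, 80 mm long, parallel to the hinge (cabinet's local x), 40 mm above the underside of the flap (clear gap of 30 mm below the bar), 80 mm from the hinge line; moves with the flap
- flap_hinge (a point): middle of the flap's hinge line, at cabinet local (0, 160 mm), 128 mm above the table; the line runs along local x
- jar_red: closed glass jar (amber) with a red screw lid, loose, about 0.22 kg: 50 mm diameter, 82 mm tall, the lid the top 20 mm (49 mm diameter); origin at the centre of its underside, z up. It stands in one of the carousel's cups at the start
- jar_blue: closed glass jar (clear) with a blue screw lid, loose, about 0.22 kg: 50 mm diameter, 82 mm tall, the lid the top 20 mm (49 mm diameter); origin at the centre of its underside, z up. It stands in one of the carousel's cups at the start
- jar_white: closed glass jar (clear) with a white screw lid, loose, about 0.22 kg: 50 mm diameter, 82 mm tall, the lid the top 20 mm (49 mm diameter); origin at the centre of its underside, z up. It stands in one of the carousel's cups at the start
- jar_green: closed glass jar (green) with a green screw lid, loose, about 0.22 kg: 50 mm diameter, 82 mm tall, the lid the top 20 mm (49 mm diameter); origin at the centre of its underside, z up. It stands in one of the carousel's cups at the start
- jar_yellow: closed glass jar (amber) with a yellow screw lid, loose, about 0.22 kg: 50 mm diameter, 82 mm tall, the lid the top 20 mm (49 mm diameter); origin at the centre of its underside, z up. It stands in one of the carousel's cups at the start
- mat: fixed round cork mat, 130 mm diameter, 5 mm thick, origin on the table under its centre
- glass: empty drinking glass, 66 mm diameter, 100 mm tall, beside the mat; origin at its underside
- tin: round steel tin, 70 mm diameter, 90 mm tall, beside the mat; origin at its underside
- bowl: white bowl, 100 mm diameter, 40 mm tall, beside the mat; origin at its underside
- brush_pot: blue pot 68 mm diameter, 100 mm tall, holding brushes that reach 205 mm and lean out to 30 mm from its axis; origin at its underside
- leaf_book: thick booklet of gold leaf, 90 x 130 x 16 mm, flat on the table; origin at its underside
- brush: wide brush lying on the table, 190 mm long along its x; origin at its underside
There are look-alikes about, which are no part of the job. Several things look just like the mat: the one meant starts farthest from the robot's base.

How it is judged:
By the outcome, as a careful person would: the job done as asked, in the order asked, and still so for the second after the job is handed in, with the robot touching nothing.
It also fails if it takes over 72 s, if anything falls off the work surface, if the arm or the gripper's body presses on something with over 40 N, if the wrist force passes 120 N, or if a joint passes its speed limit or range.

ROBOT

A 6-joint arm with a two-finger parallel gripper is mounted at the origin on the work surface. World frame = base frame: x ahead of the robot, y to its left, z up, the work surface at z = 0. Lengths are in m, angles in rad, forces in N, time in s.
With the tool pointing down it reaches from about 0.3 to 0.875 m from the base axis. Payload 6.4 kg.
Tool frame: the origin (TCP) lies at the very end of the fingers, on their centre line; the grasp point (between the pads) lies arm.grasp_offset behind it (arm.grasp_offset is the distance from the TCP to the grasp point, in m); z points along the fingers, y is the line along which they close (so a half turn about z gives the same grasp; the last joint's range is limited). The gripper opens to 88 mm and grips with 3 to 60 N. Pads are 18 mm wide; open, the fingers measure 123 mm over their backs; the gripper's body (75 mm by 187 mm) begins 45 mm behind the grasp point.
Start: joints at [-1.472, 0.181, 1.607, -0, 1.354, -0.206], TCP at [0.173, -0.549, 0.239] pointing down, gripper open.
Joint ranges: [-2.99, 2.99], [-0.89, 2.07], [0.3, 2.58], [-1.14, 4.28], [0, 2.63], [-3.12, 3.12]. Speed limits (rad/s): [2.57, 2.57, 3.01, 3.14, 3.14, 3.14].

INTERFACE

Orientations are given as a unit quaternion [x, y, z, w].
In Python, from station import readout, vision, job, models, arm gives the robot as it stands.
- The arm moves only by the shell command python3 -m handwheel 'ROWS' [FORCE]. ROWS is JSON, a list of rows, each an object with "dp": the shift along the tool's x, y, z in mm, a list of three; "dr": the turn, a rotation vector about the tool's x, y, z in rad, a list of three; "gripper": the closure, from 0 (fully open) to 1 (shut). In form: [{"dp": [x, y, z], "dr": [rx, ry, rz], "gripper": gripper}, ...]. A call has 1 to 10 rows; each row is the pose to reach, as a shift and turn from the pose commanded when the call began, along the tool's axes at that moment; what a row does not reach only later rows make up. A row lasts 1/8 s, in which the tool goes at most 62.5 mm and 10.7 degrees, less where a joint would pass 70% of its speed; a pose out of reach is approached as far as the arm can. A call with a gripper value outside its range is refused whole. The fingers move at their own pace and stop on an object; FORCE is the grip in N (left out, the last holds). Time passes only in rows, so rows that repeat a pose let the fingers close. It gives the time, the measured TCP pose, the force, the opening and the grip force at its end, in the units of the state.
- readout.state(): the state, without advancing time (a new reading comes with each control period).
- vision.get_image(name): name is "scene" or "top" or "wrist"; returns a dict with "img" (400x640x3 uint8, red, green, blue), "depth" (400x640 float32, m along the optical axis (not along the pixel's ray), 0 where there is no reading), "camera_matrix" (3x3 intrinsics, pixels), "k1" (the pictures are not rectified: a ray, as slopes to the right and down, at radius r is drawn at 1 + k1 r^2 times it, then the intrinsics apply), "position" and "orientation" of the camera in the world. Camera axes: x right, y up, looking along -z (the intrinsics and any distortion apply to the point x, -y, -z); pixel columns grow to the right and rows downward; lengths in m; the calibration is good to about 2 mm. A picture is of the moment at which its call begins.
- job.job_done(): hands the job in; it is judged then, once.
Trained networks look in a picture, given as the dict that the camera call returned (one of the last four; its "shot" number tells which), for a name from the list of things; names that differ only in an ending like _2 or _b are one class to them, and where a whole thing is asked for, a point or a joint stands for the part that bears it (a point fixed in the world has none). Each returns a list of dicts, best first, with "score" (0 to 1); they miss things now and then, are a little off and sometimes report something else, mostly with a low value. They report only what shows in the picture. A call takes as long as a camera call. They do not tell look-alikes from the thing itself.
- models.look_for(name, picture): "centre" ([x, y, z] in m, in world coordinates, good to about 4 mm: the middle of the surface that is visible of it).
- models.tip_of(name, picture): "centre" ([x, y, z] in m, in world coordinates, good to about 4 mm: a listed point, or the origin of a listed thing).
The state is a dict: "t": time; "q": joint angles; "qvel": joint speeds; "joint_torque": joint torques, N m; "position": TCP position; "tcp_rot": TCP orientation; "wrist_force": force on the tool from outside, world axes, zero at the start; "torque": the same for the moment, N m; "finger_gap": finger opening in m; "grip_force": force on a finger pad.
Only numpy, scipy, OpenCV 4.12 (cv2) and the standard library are available. Lean on these libraries where they do the work, as an engineer would, in place of code of your own. Each camera call takes 0.05 s, during which the arm holds its last target. There are 200 camera calls.

## Working session

There is one attempt and no reset: what is moved stays moved. The work goes in short steps, Python scripts to look and compute and a shell command to move; the robot and the scene stay as the last step left them, time stands still between calls to the robot, and variables do not carry over. Pictures are saved under pics/ and viewed, at most 10 in all, crops included, and the job is handed in when it is done.

```bash
ls; mkdir -p pics
cat > h.py <<'E'
import numpy as np, cv2
from scipy.spatial.transform import Rotation as R
from station import readout, vision, job, models, arm
def shot(n,f=None):
    p=vision.get_image(n)
    if f: cv2.imwrite('pics/'+f,cv2.cvtColor(p['img'],cv2.COLOR_RGB2BGR))
    return p
def px(p,w):
    c=R.from_quat(p['orientation']).inv().apply(np.array(w)-p['position']); s=np.array([c[0],-c[1]])/-c[2]
    s=s*(1+p['k1']*(s@s)); K=np.array(p['camera_matrix']); return (K@[s[0],s[1],1])[:2].round()
def world(p,u,v,d=None,z=None):
    K=np.array(p['camera_matrix']); t=np.array([(u-K[0,2])/K[0,0],(v-K[1,2])/K[1,1]]); s=t.copy()
    for _ in range(20): s=t/(1+p['k1']*(s@s))
    ray=R.from_quat(p['orientation']).apply([s[0],-s[1],-1]); o=np.array(p['position'])
    if z is not None: d=(z-o[2])/ray[2]
    if d is None: d=p['depth'][int(v),int(u)]
    return o+ray*d
E
python3 - <<'E'
from h import *
np.set_printoptions(precision=3,suppress=True)
s=readout.state(); print(s, arm.grasp_offset)
for c in ['top','scene']:
    p=shot(c,c+'0.png'); print(c,p['position'],p['orientation'])
    for n in ['cabinet','knob_grip','hatch_spot','flap_bar','flap_hinge','jar_red','mat','glass','tin','bowl','brush_pot','leaf_book','brush']:
        try:
            print(n,[(np.round(d['centre'],3),px(p,d['centre']),round(d['score'],2)) for d in models.tip_of(n,p)][:4])
        except Exception as e: print(n,e)
E
```

```text
pics
{'t': 0.0, 'q': array([-1.472,  0.182,  1.608,  0.   ,  1.354, -0.206]), 'qvel': array([ 0.001,  0.001, -0.   , -0.   , -0.   ,  0.001]), 'joint_torque': array([ -0.   , -43.386, -34.185,   0.07 ,   0.039,  -0.   ]), 'position': array([ 0.173, -0.548,  0.238]), 'tcp_rot': array([ 0.988,  0.152,  0.   , -0.001]), 'wrist_force': array([-0.69 ,  0.438, -0.57 ]), 'torque': array([-0.002, -0.092, -0.011]), 'grip_force': 0.0, 'finger_gap': 0.08819202444079187} 0.0187
top [ 0.398 -0.013  1.579] [-0.035  0.019  0.713 -0.7  ]
cabinet [(array([ 0.523, -0.117, -0.003]), array([360., 192.]), 0.69)]
knob_grip [(array([ 0.524, -0.123,  0.175]), array([365., 187.]), 0.56)]
hatch_spot [(array([ 0.565,  0.481, -0.003]), array([203., 184.]), 0.26)]
flap_bar [(array([ 0.529, -0.04 ,  0.17 ]), array([340., 187.]), 0.72), (array([0.418, 0.403, 0.   ]), array([223., 222.]), 0.45)]
flap_hinge [(array([0.529, 0.044, 0.127]), array([316., 188.]), 0.9)]
jar_red [(array([ 0.75 ,  0.157, -0.002]), array([287., 134.]), 0.58)]
mat [(array([ 0.563,  0.349, -0.001]), array([237., 184.]), 0.88), (array([ 0.493,
[... 1100 characters left out ...]
ay([328., 215.]), 0.57)]
jar_red []
mat [(array([0.216, 0.33 , 0.001]), array([468., 255.]), 0.87), (array([ 0.494,  0.185, -0.006]), array([367., 270.]), 0.78)]
glass [(array([ 0.565,  0.484, -0.002]), array([422., 358.]), 0.86)]
tin [(array([ 0.705,  0.37 , -0.002]), array([350., 356.]), 0.96), (array([0.56 , 0.35 , 0.003]), array([388., 319.]), 0.35)]
bowl [(array([ 0.419,  0.4  , -0.002]), array([438., 306.]), 0.61)]
brush_pot [(array([ 0.749,  0.16 , -0.003]), array([290., 308.]), 0.82), (array([ 0.52 , -0.04 ,  0.166]), array([314., 189.]), 0.18)]
leaf_book [(array([ 0.342,  0.13 , -0.001]), array([393., 234.]), 0.71)]
brush [(array([ 0.467, -0.466, -0.001]), array([262., 156.]), 0.7)]
```

Run:
```python
import cv2
t=cv2.imread('pics/top0.png');s=cv2.imread('pics/scene0.png')
cv2.imwrite('pics/topc.png',cv2.resize(t[100:300,190:457],(800,600),interpolation=cv2.INTER_CUBIC))
cv2.imwrite('pics/scenec.png',cv2.resize(s[130:380,220:520],(720,600),interpolation=cv2.INTER_CUBIC))
```

```text
(no output)
```

View pics/topc.png

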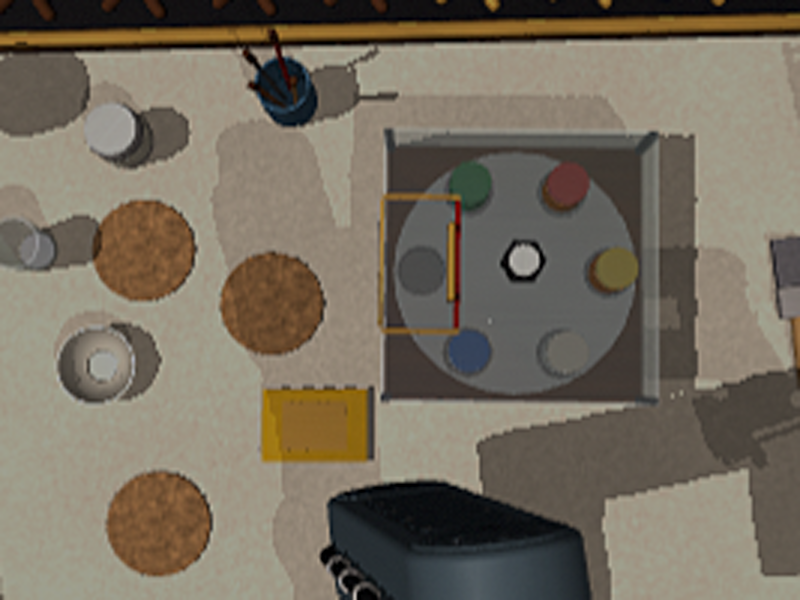

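View pics/scenec.png

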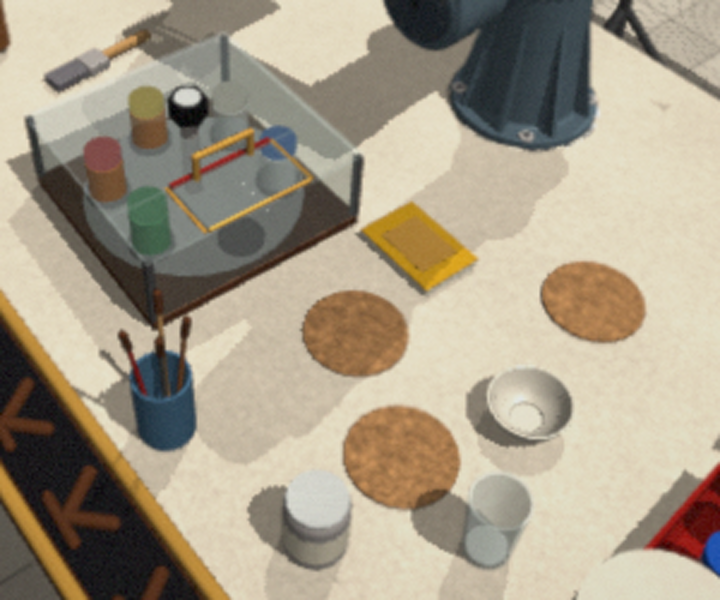

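The mats are at top px (237,184) = (0.563,0.349), (280,201) = (0.493,0.185) and (244,275) = (0.218,0.324). The first is the one I want: it is farthest from the base (0.66 m) and the glass, tin and bowl surround it. The enlarged crop confirms this at (147,250).

In the top crop the red-lidded jar is at (567,185), the empty hatch cup at (421,270) and the knob at (523,261). Red therefore has to go +120° (two clicks anticlockwise). Next I'll move above the knob.

```bash
cat >> h.py <<'E'
np.set_printoptions(precision=4,suppress=True)
def go(pos,yaw=None,tilt=0,s=None):
    """dp (mm), dr for TCP goal pos, tool y at yaw deg (tool down), tilted by tilt deg about world x-ish axis"""
    s=s or readout.state(); r=R.from_quat(s['tcp_rot'])
    dp=r.inv().apply(np.array(pos)-s['position'])*1000
    a=np.radians(yaw); y=np.array([np.cos(a),np.sin(a),0]); z=np.array([0,0,-1.]); x=np.cross(y,z)
    g=R.from_matrix(np.c_[x,y,z])
    if tilt: g=R.from_rotvec(np.radians(tilt)*TA)*g
    print('dp',dp.round(1),'dr',(r.inv()*g).as_rotvec().round(3))
TA=np.array([1.,0,0])
E
python3 -m handwheel '[{"dp":[464,-303,-60],"dr":[0,0,-0.188],"gripper":0},{"dp":[464,-303,-60],"dr":[0,0,-0.188],"gripper":0},{"dp":[464,-303,-60],"dr":[0,0,-0.188],"gripper":0},{"dp":[464,-303,-60],"dr":[0,0,-0.188],"gripper":0},{"dp":[464,-303,-60],"dr":[0,0,-0.188],"gripper":0},{"dp":[464,-303,-60],"dr":[0,0,-0.188],"gripper":0},{"dp":[464,-303,-60],"dr":[0,0,-0.188],"gripper":0},{"dp":[464,-303,-60],"dr":[0,0,-0.188],"gripper":0},{"dp":[464,-303,-60],"dr":[0,0,-0.188],"gripper":0},{"dp":[464,-303,-60],"dr":[0,0,-0.188],"gripper":0}]'
python3 - <<'E'
from h import *
s=readout.state(); print(s['position'],R.from_quat(s['tcp_rot']).as_matrix(),s['q'])
p=shot('wrist','w1.png')
for n in ['knob_grip','flap_bar','flap_hinge','hatch_spot','jar_red']:
    print(n,[(np.round(d['centre'],4),px(p,d['centre']),round(d['score'],2)) for d in models.tip_of(n,p)][:3])
E
```

```text
t: 2.65
position: [0.5261, -0.1171, 0.2992]
tcp_rot: [0.969, 0.247, 0.001, 0.0]
wrist_force: [0.4, -0.6, 0.0]
finger_gap: 0.0881
grip_force: 0.0
[ 0.5261 -0.1171  0.2992] [[ 0.8783  0.478   0.0013]
 [ 0.478  -0.8783  0.0002]
 [ 0.0013  0.0004 -1.    ]] [-0.4398  0.053   1.6255  0.0008  1.4621  0.6325]
knob_grip [(array([ 0.5248, -0.1182,  0.171 ]), array([321., 199.]), 0.78)]
flap_bar [(array([ 0.5335, -0.0403,  0.1662]), array([256., 154.]), 0.95)]
flap_hinge [(array([0.5326, 0.0389, 0.1281]), array([198., 115.]), 0.76)]
hatch_spot [(array([ 0.4653, -0.4679, -0.    ]), array([470., 286.]), 0.6)]
jar_red []
```

View pics/w1.png

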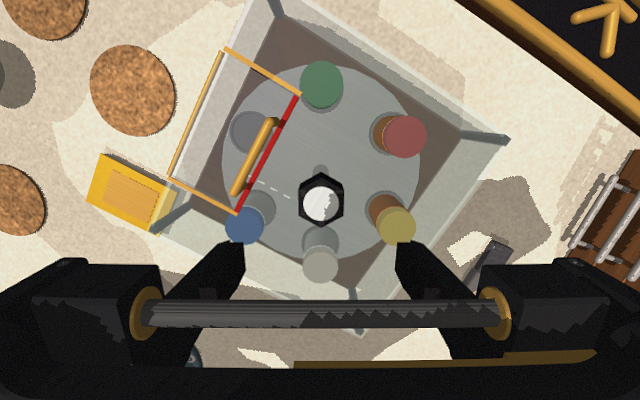

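The wrist view shows the knob at (321,202) with two flats facing left and right, in line with the fingers. The bar runs from (273,120) to (237,192) and the red edge from (300,95) to (240,213). I'll refine the geometry from these pixels.

Run:
```python
from h import *
p=shot('wrist')
def ang(a,b): d=np.array(a)-b; return np.degrees(np.arctan2(d[1],d[0]))
for n,a,b,z in [('edge',(300,95),(240,213),.128),('bar',(273,120),(237,192),.168),('frameouter',(223,50),(169,179),.128)]:
    A=world(p,*a,z=z);B=world(p,*b,z=z); print(n,A,B,(A+B)/2,ang(A,B))
# knob top white disc centroid
im=p['img'].astype(int); m=np.zeros(im.shape[:2],np.uint8); m[170:235,290:352]=(im[170:235,290:352].max(2)<60)
c=max(cv2.findContours(m,cv2.RETR_EXTERNAL,cv2.CHAIN_APPROX_NONE)[0],key=cv2.contourArea); c=cv2.convexHull(c)
M=cv2.moments(c);u,v=M['m10']/M['m00'],M['m01']/M['m00']; print(u,v,world(p,u,v,z=.188),world(p,u,v), cv2.boundingRect(c), cv2.approxPolyDP(c,5,True)[:,0].tolist())
t=shot('top')
d=t['depth']; print('roofdepth',d[187,365])
```

```text
edge [ 0.6013 -0.0548  0.128 ] [ 0.4496 -0.0513  0.128 ] [ 0.5254 -0.0531  0.128 ] -1.3237922847693322
bar [ 0.5682 -0.046   0.168 ] [ 0.4871 -0.0437  0.168 ] [ 0.5277 -0.0448  0.168 ] -1.621866850242247
frameouter [0.6033 0.0345 0.128 ] [0.4489 0.0385 0.128 ] [0.5261 0.0365 0.128 ] -1.4909463558713583
318.0430022075055 195.6225165562914 [ 0.5277 -0.116   0.188 ] [ 0.528  -0.1158  0.1889] (296, 170, 45, 54) [[314, 170], [340, 183], [340, 211], [318, 223], [296, 209], [296, 183]]
roofdepth 1.0773383
```

Run:
```python
from h import *
s=readout.state(); print(s['position']); go([.527,-.117,.153],-61.5)
```

```text
[ 0.5237 -0.1213  0.2987]
dp [  5.   -2.3 145.7] dr [-0.     0.    -0.007]
```

```bash
python3 -m handwheel '[{"dp":[5,-2,50],"dr":[0,0,0],"gripper":0},{"dp":[5,-2,90],"dr":[0,0,0],"gripper":0},{"dp":[5,-2,120],"dr":[0,0,0],"gripper":0},{"dp":[5,-2,145],"dr":[0,0,0],"gripper":0},{"dp":[5,-2,145],"dr":[0,0,0],"gripper":0},{"dp":[5,-2,145],"dr":[0,0,0],"gripper":0.6},{"dp":[5,-2,145],"dr":[0,0,0],"gripper":0.6},{"dp":[5,-2,145],"dr":[0,0,0],"gripper":0.6},{"dp":[5,-2,145],"dr":[0,0,0],"gripper":0.6},{"dp":[5,-2,145],"dr":[0,0,0],"gripper":0.6}]' 30
```

```text
t: 4.3
position: [0.5283, -0.1168, 0.1541]
tcp_rot: [0.97, 0.244, 0.001, 0.001]
wrist_force: [2.8, -4.6, -1.3]
finger_gap: 0.0438
grip_force: 30.0
```

```bash
python3 -m handwheel '[{"dp":[0,1,0],"dr":[0,0,-0.1],"gripper":0.6},{"dp":[0,1,0],"dr":[0,0,-0.2],"gripper":0.6},{"dp":[0,1,0],"dr":[0,0,-0.3],"gripper":0.6},{"dp":[0,1,0],"dr":[0,0,-0.4],"gripper":0.6},{"dp":[0,1,0],"dr":[0,0,-0.5],"gripper":0.6},{"dp":[0,1,0],"dr":[0,0,-0.6],"gripper":0.6},{"dp":[0,1,0],"dr":[0,0,-0.7],"gripper":0.6},{"dp":[0,1,0],"dr":[0,0,-0.8],"gripper":0.6},{"dp":[0,1,0],"dr":[0,0,-0.9],"gripper":0.6},{"dp":[0,1,0],"dr":[0,0,-1.0],"gripper":0.6}]'
python3 -m handwheel '[{"dp":[0,0,0],"dr":[0,0,-0.1],"gripper":0.6},{"dp":[0,0,0],"dr":[0,0,-0.2],"gripper":0.6},{"dp":[0,0,0],"dr":[0,0,-0.3],"gripper":0.6},{"dp":[0,0,0],"dr":[0,0,-0.4],"gripper":0.6},{"dp":[0,0,0],"dr":[0,0,-0.5],"gripper":0.6},{"dp":[0,0,0],"dr":[0,0,-0.6],"gripper":0.6},{"dp":[0,0,0],"dr":[0,0,-0.7],"gripper":0.6},{"dp":[0,0,0],"dr":[0,0,-0.8],"gripper":0.6},{"dp":[0,0,0],"dr":[0,0,-0.9],"gripper":0.6},{"dp":[0,0,0],"dr":[0,0,-1.0],"gripper":0.6}]'
python3 -m handwheel '[{"dp":[0,0,0],"dr":[0,0,-0.07],"gripper":0.6},{"dp":[0,0,0],"dr":[0,0,-0.094],"gripper":0.6},{"dp":[0,0,0],"dr":[0,0,-0.094],"gripper":0.6},{"dp":[0,0,0],"dr":[0,0,-0.094],"gripper":0.6}]'
```

```text
t: 5.55
position: [0.5251, -0.1148, 0.1539]
tcp_rot: [0.733, 0.68, -0.001, -0.004]
wrist_force: [-16.8, 7.6, 15.2]
finger_gap: 0.0437
grip_force: 30.1
t: 6.8
position: [0.5217, -0.1163, 0.1538]
tcp_rot: [0.317, 0.949, -0.002, -0.008]
wrist_force: [-31.2, 0.8, 23.5]
finger_gap: 0.0436
grip_force: 29.9
t: 7.3
position: [0.5218, -0.1167, 0.1537]
tcp_rot: [0.273, 0.962, -0.002, -0.008]
wrist_force: [-30.0, -0.3, 22.5]
finger_gap: 0.0434
grip_force: 29.9
```

Run:
```python
from h import *
s=readout.state(); m=R.from_quat(s['tcp_rot']).as_matrix(); print(s['position'],s['q'],s['torque'],np.degrees(np.arctan2(m[1,1],m[0,1])))
p=shot('scene','s1.png'); im=cv2.imread('pics/s1.png'); cv2.imwrite('pics/s1c.png',cv2.resize(im[120:290,210:400],(671,600)))
```

```text
[ 0.5218 -0.1167  0.1537] [-0.4388  0.1957  1.7728 -0.0062  1.1876 -1.4534] [-0.2497  4.5934 -0.0423] 58.26745364446342
```

View pics/s1c.png

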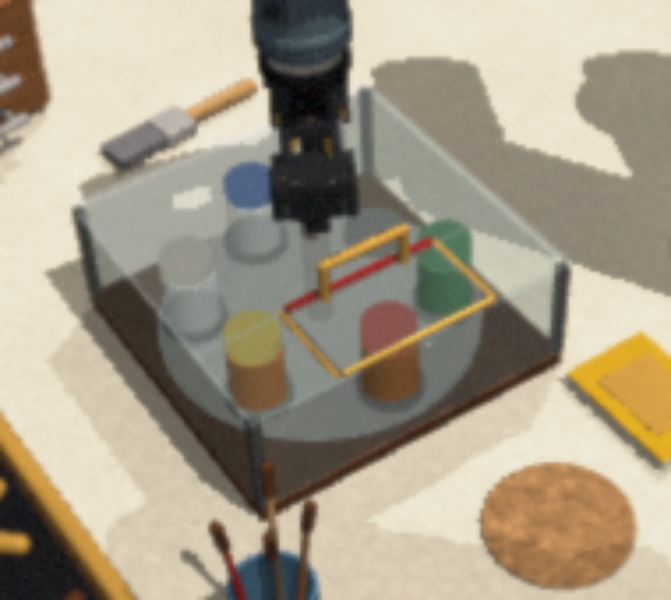

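The red jar now sits under the hatch: in the crop, red (390,350) is inside the frame and yellow (255,350) is beside it. The fit of the two grips gives the axis at about (0.525,-0.1187). I'll relieve the load, release, rise and turn for the bar.

```bash
python3 -m handwheel '[{"dp":[5,-3,0],"dr":[0,0,0],"gripper":0.6},{"dp":[5,-3,0],"dr":[0,0,0],"gripper":0.6},{"dp":[5,-3,0],"dr":[0,0,0],"gripper":0},{"dp":[5,-3,0],"dr":[0,0,0],"gripper":0},{"dp":[5,-3,-5],"dr":[0,0,0],"gripper":0},{"dp":[5,-3,-40],"dr":[0,0,0],"gripper":0},{"dp":[5,-3,-80],"dr":[0,0,0],"gripper":0},{"dp":[5,-3,-110],"dr":[0,0,0],"gripper":0},{"dp":[5,-3,-110],"dr":[0,0,0],"gripper":0}]'
python3 - <<'E'
from h import *
s=readout.state(); print(s['position'],s['wrist_force']);
m=R.from_quat(s['tcp_rot']).as_matrix(); print(np.degrees(np.arctan2(m[1,1],m[0,1])))
p=shot('wrist')
for n in ['knob_grip','flap_bar','flap_hinge']:
    print(n,[(np.round(d['centre'],4),px(p,d['centre']),round(d['score'],2)) for d in models.tip_of(n,p)][:2])
p=shot('top')
for n in ['knob_grip','flap_bar','flap_hinge']:
    print(n,[(np.round(d['centre'],4),px(p,d['centre']),round(d['score'],2)) for d in models.tip_of(n,p)][:2])
go([.527,-.0395,.24],-91.5)
E
```

```text
t: 8.48
position: [0.524, -0.1175, 0.2668]
tcp_rot: [0.274, 0.962, -0.0, 0.003]
wrist_force: [0.2, -0.3, 0.8]
finger_gap: 0.0878
grip_force: 0.0
[ 0.524  -0.1175  0.2668] [ 0.2261 -0.3207  0.8011]
58.21924554476525
knob_grip [(array([ 0.5287, -0.1193,  0.1717]), array([320., 212.]), 0.96)]
flap_bar [(array([ 0.5288, -0.0409,  0.1628]), array([394., 165.]), 0.98)]
flap_hinge [(array([0.5318, 0.0396, 0.1277]), array([459., 119.]), 0.66)]
knob_grip [(array([ 0.5232, -0.1164,  0.1747]), array([363., 188.]), 0.42)]
flap_bar [(array([ 0.5294, -0.0389,  0.17  ]), array([340., 186.]), 0.73), (array([0.564 , 0.4809, 0.0001]), array([203., 184.]), 0.71)]
flap_hinge [(array([0.5289, 0.0443, 0.1293]), array([316., 188.]), 0.94)]
dp [36.3 68.3 22.7] dr [-0.003 -0.     2.613]
```

```bash
python3 -m handwheel '[{"dp":[36,68,20],"dr":[0,0,1.49],"gripper":0.3},{"dp":[36,68,20],"dr":[0,0,1.49],"gripper":0.3},{"dp":[36,68,20],"dr":[0,0,1.49],"gripper":0.3},{"dp":[36,68,20],"dr":[0,0,1.49],"gripper":0.3},{"dp":[36,68,20],"dr":[0,0,1.49],"gripper":0.3},{"dp":[36,68,20],"dr":[0,0,1.49],"gripper":0.3},{"dp":[36,68,20],"dr":[0,0,1.49],"gripper":0.3},{"dp":[36,68,20],"dr":[0,0,1.49],"gripper":0.3}]'
python3 -m handwheel '[{"dp":[0,0,0],"dr":[0,0,1.12],"gripper":0.5},{"dp":[0,0,0],"dr":[0,0,1.12],"gripper":0.5},{"dp":[0,0,0],"dr":[0,0,1.12],"gripper":0.5},{"dp":[0,0,0],"dr":[0,0,1.12],"gripper":0.5},{"dp":[0,0,0],"dr":[0,0,1.12],"gripper":0.5},{"dp":[0,0,0],"dr":[0,0,1.12],"gripper":0.5},{"dp":[0,0,0],"dr":[0,0,1.12],"gripper":0.5},{"dp":[0,0,0],"dr":[0,0,1.12],"gripper":0.5}]'
python3 - <<'E'
from h import *
s=readout.state(); print(s['position'],s['q']);
p=shot('wrist','w2.png')
for n in ['knob_grip','flap_bar','flap_hinge']:
    print(n,[(np.round(d['centre'],4),px(p,d['centre']),round(d['score'],2)) for d in models.tip_of(n,p)][:2])
go([.527,-.0395,.154],-91.5)
E
```

```text
t: 9.88
position: [0.5274, -0.0401, 0.2432]
tcp_rot: [0.854, 0.521, -0.0, -0.0]
wrist_force: [-0.1, 0.2, -0.5]
finger_gap: 0.0618
grip_force: 0.0
t: 10.88
position: [0.5275, -0.0401, 0.2435]
tcp_rot: [1.0, -0.008, -0.0, -0.0]
wrist_force: [0.0, 0.3, -0.7]
finger_gap: 0.044
grip_force: 0.0
[ 0.5275 -0.0401  0.2435] [-0.3005  0.0738  1.7164 -0.      1.3518  1.2854]
knob_grip [(array([ 0.5245, -0.1191,  0.172 ]), array([417., 217.]), 0.6), (array([0.5347, 0.0384, 0.1283]), array([240., 194.]), 0.31)]
flap_bar [(array([ 0.5302, -0.041 ,  0.1645]), array([322., 209.]), 0.93)]
flap_hinge [(array([0.5327, 0.0381, 0.1301]), array([240., 196.]), 0.87)]
dp [-0.6 -0.6 89.7] dr [-0.     0.     0.009]
```

View pics/w2.png

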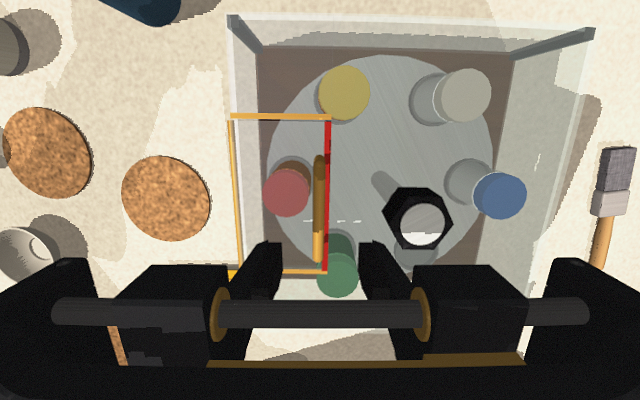

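The wrist view shows the bar (320,208) centred between the fingertips, with the red jar under the hatch at (287,192). I'll descend and grip the bar lightly.

```bash
python3 -m handwheel '[{"dp":[0,0,40],"dr":[0,0,0],"gripper":0.6},{"dp":[0,0,70],"dr":[0,0,0],"gripper":0.6},{"dp":[0,0,90],"dr":[0,0,0],"gripper":0.6},{"dp":[0,0,90],"dr":[0,0,0],"gripper":0.6},{"dp":[0,0,90],"dr":[0,0,0],"gripper":0.95},{"dp":[0,0,90],"dr":[0,0,0],"gripper":0.95},{"dp":[0,0,90],"dr":[0,0,0],"gripper":0.95},{"dp":[0,0,90],"dr":[0,0,0],"gripper":0.95}]' 10
```

```text
t: 12.08
position: [0.5283, -0.0389, 0.1548]
tcp_rot: [1.0, -0.009, 0.001, -0.001]
wrist_force: [0.9, 5.3, 2.7]
finger_gap: 0.0092
grip_force: 10.0
```

```bash
cat > arc.py <<'E'
import numpy as np,sys
r,a0,k,g=np.hypot(80,38),np.arctan2(38,-80),.35,13.
def tcp(t):
    f=k*t; return np.array([r*np.cos(a0-t)-g*np.sin(f), r*np.sin(a0-t)-g*np.cos(f)]),f
def rows(ts,t0):
    p0,f0=tcp(t0)
    for t in ts:
        p,f=tcp(t); d=p-p0; Y=np.array([-np.cos(f0),np.sin(f0)]); Z=np.array([-np.sin(f0),-np.cos(f0)])
        print(round(t,2),'dp',[0,round(float(d@Y)),round(float(d@Z))],'dr',round(-(f-f0),3))
if __name__=='__main__':
    rows(np.arange(.1,1.01,.1),0);rows(np.arange(1.1,2.01,.1),1.0)
E
python3 arc.py
```

```text
0.1 dp [0, -4, -8] dr -0.035
0.2 dp [0, -8, -15] dr -0.07
0.3 dp [0, -13, -22] dr -0.105
0.4 dp [0, -19, -28] dr -0.14
0.5 dp [0, -26, -34] dr -0.175
0.6 dp [0, -33, -39] dr -0.21
0.7 dp [0, -40, -43] dr -0.245
0.8 dp [0, -48, -46] dr -0.28
0.9 dp [0, -56, -49] dr -0.315
1.0 dp [0, -64, -51] dr -0.35
1.1 dp [0, -8, -4] dr -0.035
1.2 dp [0, -16, -7] dr -0.07
1.3 dp [0, -24, -9] dr -0.105
1.4 dp [0, -32, -10] dr -0.14
1.5 dp [0, -40, -10] dr -0.175
1.6 dp [0, -49, -10] dr -0.21
1.7 dp [0, -57, -8] dr -0.245
1.8 dp [0, -65, -6] dr -0.28
1.9 dp [0, -73, -3] dr -0.315
2.0 dp [0, -80, 1] dr -0.35
```

```bash
python3 -m handwheel '[{"dp":[0,-4,-8],"dr":[-0.035,0,0],"gripper":0.95},{"dp":[0,-8,-15],"dr":[-0.07,0,0],"gripper":0.95},{"dp":[0,-13,-22],"dr":[-0.105,0,0],"gripper":0.95},{"dp":[0,-19,-28],"dr":[-0.14,0,0],"gripper":0.95},{"dp":[0,-26,-34],"dr":[-0.175,0,0],"gripper":0.95},{"dp":[0,-33,-39],"dr":[-0.21,0,0],"gripper":0.95},{"dp":[0,-40,-43],"dr":[-0.245,0,0],"gripper":0.95},{"dp":[0,-48,-46],"dr":[-0.28,0,0],"gripper":0.95},{"dp":[0,-56,-49],"dr":[-0.315,0,0],"gripper":0.95},{"dp":[0,-64,-51],"dr":[-0.35,0,0],"gripper":0.95}]'
python3 - <<'E'
from h import *
s=readout.state(); print(s['q'],s['torque'],R.from_quat(s['tcp_rot']).as_matrix())
E
```

```text
t: 13.32
position: [0.5302, 0.0236, 0.2065]
tcp_rot: [0.985, -0.009, 0.0, 0.175]
wrist_force: [2.9, -1.9, 0.8]
finger_gap: 0.0095
grip_force: 10.0
[ 0.0248  0.1706  1.7276 -0.3685  1.2753  1.7288] [-0.1364 -0.3603  0.0887] [[ 0.9998 -0.0185 -0.0026]
 [-0.0183 -0.9385 -0.3448]
 [ 0.0039  0.3448 -0.9387]]
```

```bash
python3 -m handwheel '[{"dp":[0,-8,-4],"dr":[-0.035,0,0],"gripper":0.95},{"dp":[0,-16,-7],"dr":[-0.07,0,0],"gripper":0.95},{"dp":[0,-24,-9],"dr":[-0.105,0,0],"gripper":0.95},{"dp":[0,-32,-10],"dr":[-0.14,0,0],"gripper":0.95},{"dp":[0,-40,-10],"dr":[-0.175,0,0],"gripper":0.95},{"dp":[0,-49,-10],"dr":[-0.21,0,0],"gripper":0.95},{"dp":[0,-57,-8],"dr":[-0.245,0,0],"gripper":0.95},{"dp":[0,-65,-6],"dr":[-0.28,0,0],"gripper":0.95},{"dp":[0,-73,-3],"dr":[-0.315,0,0],"gripper":0.95},{"dp":[0,-80,1],"dr":[-0.35,0,0],"gripper":0.95}]'
python3 - <<'E'
from h import *
s=readout.state(); print(s['q'],s['torque'],R.from_quat(s['tcp_rot']).as_matrix())
p=shot('scene','s2.png'); im=cv2.imread('pics/s2.png'); cv2.imwrite('pics/s2c.png',cv2.resize(im[90:290,210:430],(660,600)))
print([(d['centre'],d['score']) for d in models.tip_of('flap_bar',p)])
E
```

```text
t: 14.58
position: [0.5321, 0.0999, 0.1776]
tcp_rot: [0.939, -0.009, -0.001, 0.343]
wrist_force: [4.8, 3.9, 3.8]
finger_gap: 0.0093
grip_force: 10.0
[ 0.319   0.4098  1.608  -0.6633  1.4278  2.1102] [ 0.3969 -0.6555  0.4665] [[ 0.9998 -0.016  -0.0069]
 [-0.0167 -0.7647 -0.6441]
 [ 0.005   0.6441 -0.7649]]
[([0.529, 0.1104, 0.1899], 0.98), ([0.7068, 0.3691, -0.001], 0.52), ([0.423, 0.3986, -0.0006], 0.44), ([0.5286, -0.0021, 0.0294], 0.2)]
```

View pics/s2c.png

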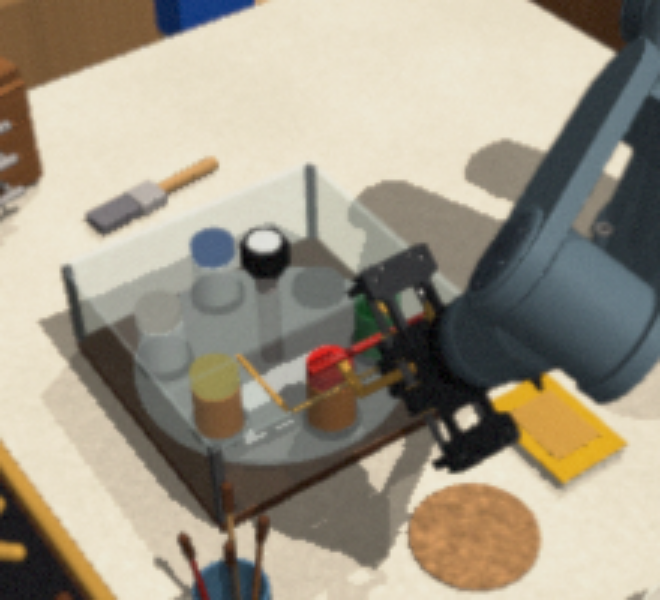

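The flap is open past upright (bar near crop (385,385), θ≈2.0). I'll release it with a small opening and back out along the tool.

```bash
python3 -m handwheel '[{"dp":[0,0,0],"dr":[0,0,0],"gripper":0.7},{"dp":[0,0,0],"dr":[0,0,0],"gripper":0.7},{"dp":[0,0,0],"dr":[0,0,0],"gripper":0.7},{"dp":[0,0,-15],"dr":[0,0,0],"gripper":0.7},{"dp":[0,0,-40],"dr":[0,0,0],"gripper":0.7},{"dp":[0,0,-80],"dr":[0,0,0],"gripper":0.7},{"dp":[0,0,-110],"dr":[0,0,0],"gripper":0.7},{"dp":[0,0,-110],"dr":[0,0,0],"gripper":0.7}]'
python3 - <<'E'
from h import *
s=readout.state()
p=shot('scene')
print([(d['centre'],d['score']) for d in models.tip_of('flap_bar',p)][:2],[(d['centre'],d['score']) for d in models.tip_of('hatch_spot',p)][:2],[(d['centre'],d['score']) for d in models.tip_of('jar_red',p)][:2])
p=shot('top')
print([(d['centre'],d['score']) for d in models.tip_of('flap_bar',p)][:2],[(d['centre'],d['score']) for d in models.tip_of('jar_red',p)][:2])
print(readout.state()['t']); go([.528,-.004,.29],-1.5)
E
```

```text
t: 15.68
position: [0.5325, 0.1712, 0.2631]
tcp_rot: [0.94, -0.009, -0.001, 0.342]
wrist_force: [0.3, 0.1, -1.0]
finger_gap: 0.0266
grip_force: 0.0
[([0.5283, 0.1172, 0.1777], 0.75), ([0.4649, -0.4658, 0.0001], 0.34)] [] [([0.5609, 0.3488, 0.0038], 0.74), ([0.5243, -0.1172, 0.172], 0.5)]
[([0.5293, 0.1175, 0.1793], 0.81), ([0.3389, 0.1376, -0.0037], 0.74)] [([0.5263, -0.0056, 0.0341], 0.51)]
16.025
dp [  0.3 151.7  88.1] dr [ 0.548  0.547 -1.493]
```

```bash
python3 -m handwheel '[{"dp":[0,152,88],"dr":[0.548,0.547,-1.493],"gripper":0.2},{"dp":[0,152,88],"dr":[0.548,0.547,-1.493],"gripper":0.2},{"dp":[0,152,88],"dr":[0.548,0.547,-1.493],"gripper":0.2},{"dp":[0,152,88],"dr":[0.548,0.547,-1.493],"gripper":0.2},{"dp":[0,152,88],"dr":[0.548,0.547,-1.493],"gripper":0.2},{"dp":[0,152,88],"dr":[0.548,0.547,-1.493],"gripper":0.2},{"dp":[0,152,88],"dr":[0.548,0.547,-1.493],"gripper":0.2},{"dp":[0,152,88],"dr":[0.548,0.547,-1.493],"gripper":0.2},{"dp":[0,152,88],"dr":[0.548,0.547,-1.493],"gripper":0.2},{"dp":[0,152,88],"dr":[0.548,0.547,-1.493],"gripper":0.2}]'
python3 -m handwheel '[{"dp":[0,0,0],"dr":[0,0,0],"gripper":0.2},{"dp":[0,0,0],"dr":[0,0,0],"gripper":0.2}]'
python3 - <<'E'
from h import *
s=readout.state(); print(s['q'])
p=shot('wrist','w3.png')
for n in ['jar_red','knob_grip','flap_bar','hatch_spot']:
    print(n,[(np.round(d['centre'],4),px(p,d['centre']),round(d['score'],2)) for d in models.tip_of(n,p)][:2])
im=p['img'].astype(int); m=((im[...,0]>110)&(im[...,1]<100)&(im[...,2]<110)).astype(np.uint8); m[320:]=0
n,l,st,ce=cv2.connectedComponentsWithStats(m)
for i in range(1,n):
    if st[i,4]>150: print(st[i],ce[i],world(p,*ce[i],z=.112))
go([.528,-.004,.081],-1.5)
E
```

```text
t: 17.27
position: [0.5282, -0.0047, 0.2906]
tcp_rot: [0.716, 0.698, 0.001, -0.0]
wrist_force: [-0.4, 0.4, -0.5]
finger_gap: 0.0706
grip_force: 0.0
t: 17.52
position: [0.528, -0.0034, 0.2908]
tcp_rot: [0.716, 0.698, 0.001, 0.0]
wrist_force: [0.6, 0.5, -0.2]
finger_gap: 0.0708
grip_force: 0.0
[-0.2318  0.0328  1.6632  0.0006  1.444  -0.2053]
jar_red [(array([ 0.5243, -0.0052,  0.0309]), array([317., 174.]), 0.76)]
knob_grip [(array([ 0.524 , -0.1184,  0.1726]), array([319., 300.]), 0.63)]
flap_bar [(array([0.5357, 0.1127, 0.1722]), array([325.,  72.]), 0.65)]
hatch_spot [(array([ 0.5269, -0.0016,  0.0266]), array([319., 171.]), 0.75), (array([ 0.5267, -0.1178,  0.1738]), array([321., 300.]), 0.33)]
[598  13  31 133 243] [614.3827  73.0082] [0.8582 0.1172 0.112 ]
[ 227   92  188   11 1411] [321.9036  96.3423] [0.5331 0.0964 0.112 ]
[572 145  27 102 180] [584.6333 198.0333] [ 0.8583 -0.0273  0.112 ]
[394 153  14  23 153] [400.9739 165.281 ] [0.6235 0.0186 0.112 ]
[ 300  161   41   44 1368] [319.6937 182.788 ] [0.5281 0.0002 0.112 ]
dp [ -0.9  -0.6 210.2] dr [ 0.002 -0.     0.001]
```

View pics/w3.png

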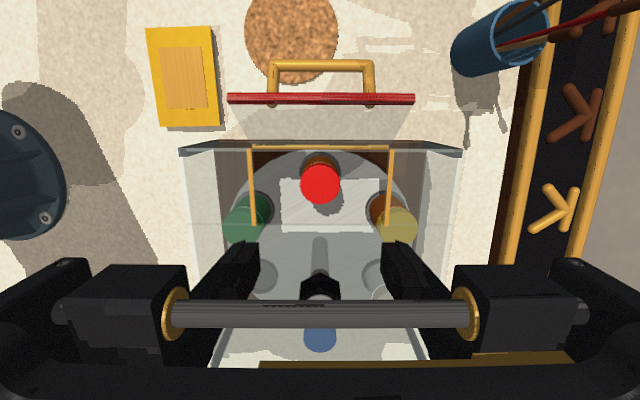

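The wrist view shows the red lid at (320,184) under the open hatch, centred between the fingers; the flap stands open (red edge at row 98). I'll lower onto the lid.

```bash
python3 -m handwheel '[{"dp":[0,0,55],"dr":[0,0,0],"gripper":0.2},{"dp":[0,0,110],"dr":[0,0,0],"gripper":0.2},{"dp":[0,0,150],"dr":[0,0,0],"gripper":0.2},{"dp":[0,0,180],"dr":[0,0,0],"gripper":0.2},{"dp":[0,0,200],"dr":[0,0,0],"gripper":0.2},{"dp":[0,0,210],"dr":[0,0,0],"gripper":0.2},{"dp":[0,0,210],"dr":[0,0,0],"gripper":0.2}]'
python3 -m handwheel '[{"dp":[0,0,0],"dr":[0,0,0],"gripper":0.55},{"dp":[0,0,0],"dr":[0,0,0],"gripper":0.55},{"dp":[0,0,0],"dr":[0,0,0],"gripper":0.55},{"dp":[0,0,0],"dr":[0,0,0],"gripper":0.55},{"dp":[0,0,0],"dr":[0,0,0],"gripper":0.55}]' 20
```

```text
t: 18.65
position: [0.5284, -0.0032, 0.0809]
tcp_rot: [0.716, 0.698, 0.001, 0.0]
wrist_force: [1.0, 0.5, -0.6]
finger_gap: 0.0701
grip_force: 0.0
t: 19.27
position: [0.5294, -0.0035, 0.0819]
tcp_rot: [0.716, 0.698, 0.001, 0.001]
wrist_force: [-0.7, -0.4, 6.3]
finger_gap: 0.0496
grip_force: 20.0
```

```bash
python3 -m handwheel '[{"dp":[0,0,-8],"dr":[0,0,0],"gripper":0.55},{"dp":[0,0,-20],"dr":[0,0,0],"gripper":0.55},{"dp":[0,0,-45],"dr":[0,0,0],"gripper":0.55},{"dp":[0,0,-75],"dr":[0,0,0],"gripper":0.55},{"dp":[0,0,-105],"dr":[0,0,0],"gripper":0.55},{"dp":[0,0,-135],"dr":[0,0,0],"gripper":0.55},{"dp":[0,0,-165],"dr":[0,0,0],"gripper":0.55},{"dp":[0,0,-190],"dr":[0,0,0],"gripper":0.55},{"dp":[0,0,-210],"dr":[0,0,0],"gripper":0.55},{"dp":[0,0,-220],"dr":[0,0,0],"gripper":0.55}]' 25
python3 - <<'E'
from h import *
p=shot('top'); q=shot('scene')
for c in (p,q): print([(d['centre'],d['score']) for d in models.tip_of('mat',c)][:4])
# mat by colour in top
im=p['img'];h=cv2.cvtColor(im,cv2.COLOR_RGB2HSV)
m=((h[...,1]>90)&(h[...,0]>5)&(h[...,0]<22)&(h[...,2]>80)).astype(np.uint8)
m=cv2.morphologyEx(m,cv2.MORPH_CLOSE,np.ones((3,3)))
n,l,st,ce=cv2.connectedComponentsWithStats(m)
for i in range(1,n):
    if st[i,4]>400: print(st[i],world(p,*ce[i],z=.005))
go([.563,.349,.297],-1.5)
E
```

```text
t: 20.52
position: [0.5284, -0.0034, 0.3027]
tcp_rot: [0.716, 0.698, 0.001, 0.001]
wrist_force: [1.1, -0.7, -1.1]
finger_gap: 0.0494
grip_force: 25.0
[([0.2187, 0.3269, 0.0006], 0.94), ([0.5627, 0.3462, -0.0012], 0.82), ([0.494, 0.185, -0.0042], 0.75)]
[([0.5622, 0.3506, 0.0056], 0.92), ([0.2194, 0.3287, -0.0005], 0.92), ([0.4938, 0.1845, -0.0013], 0.73)]
[ 597    0   43  112 1591] [ 1.0246 -1.1095  0.005 ]
[551  28  22 101 812] [ 0.921  -0.8899  0.005 ]
[ 170   75  318   12 1432] [ 0.9551 -0.0052  0.005 ]
[ 169   93  391   79 5694] [ 0.7614 -0.5527  0.005 ]
[221 167  33  33 861] [0.5645 0.3463 0.005 ]
[264 173  35  45 877] [0.5008 0.186  0.005 ]
[575 184  34 108 988] [ 0.3433 -0.9318  0.005 ]
[631 187   9 119 696] [ 0.344  -1.1361  0.005 ]
[226 257  34  35 925] [0.2223 0.3292 0.005 ]
[  10  354   69   46 2330] [-0.1575  1.0781  0.005 ]
dp [353.1  26.1   3.7] dr [ 0.001 -0.001  0.   ]
```

```bash
python3 -m handwheel '[{"dp":[10,1,0],"dr":[0,0,0],"gripper":0.55},{"dp":[30,2,0],"dr":[0,0,0],"gripper":0.55},{"dp":[60,4,0],"dr":[0,0,0],"gripper":0.55},{"dp":[100,7,0],"dr":[0,0,0],"gripper":0.55},{"dp":[140,10,0],"dr":[0,0,0],"gripper":0.55},{"dp":[180,13,0],"dr":[0,0,0],"gripper":0.55},{"dp":[220,16,0],"dr":[0,0,0],"gripper":0.55},{"dp":[260,19,0],"dr":[0,0,0],"gripper":0.55},{"dp":[295,22,0],"dr":[0,0,0],"gripper":0.55},{"dp":[322,24,0],"dr":[0,0,0],"gripper":0.55}]'
python3 -m handwheel '[{"dp":[18,1,0],"dr":[0,0,0],"gripper":0.55},{"dp":[28,2,5],"dr":[0,0,0],"gripper":0.55},{"dp":[30,2,25],"dr":[0,0,0],"gripper":0.55},{"dp":[30,2,55],"dr":[0,0,0],"gripper":0.55},{"dp":[30,2,90],"dr":[0,0,0],"gripper":0.55},{"dp":[30,2,125],"dr":[0,0,0],"gripper":0.55},{"dp":[30,2,160],"dr":[0,0,0],"gripper":0.55},{"dp":[30,2,190],"dr":[0,0,0],"gripper":0.55},{"dp":[30,2,210],"dr":[0,0,0],"gripper":0.55},{"dp":[30,2,220],"dr":[0,0,0],"gripper":0.55}]'
python3 - <<'E'
from h import *
s=readout.state(); print(s['position'],s['wrist_force'])
p=shot('scene','s3.png'); im=cv2.imread('pics/s3.png'); cv2.imwrite('pics/s3c.png',cv2.resize(im[210:390,270:490],(733,600)))
print([(d['centre'],d['score']) for d in models.tip_of('jar_red',p)])
E
```

```text
t: 21.98
position: [0.5597, 0.32, 0.3]
tcp_rot: [0.716, 0.698, 0.0, -0.0]
wrist_force: [0.5, -0.3, -2.0]
finger_gap: 0.0492
grip_force: 25.0
t: 23.22
position: [0.563, 0.347, 0.0795]
tcp_rot: [0.716, 0.698, -0.0, 0.0]
wrist_force: [-0.2, 0.3, -2.7]
finger_gap: 0.0493
grip_force: 25.0
[0.563  0.347  0.0795] [-0.1912  0.2943 -2.6823]
[([0.5611, 0.3467, 0.0302], 0.88), ([0.5307, 0.0431, 0.1284], 0.26)]
```

View pics/s3c.png

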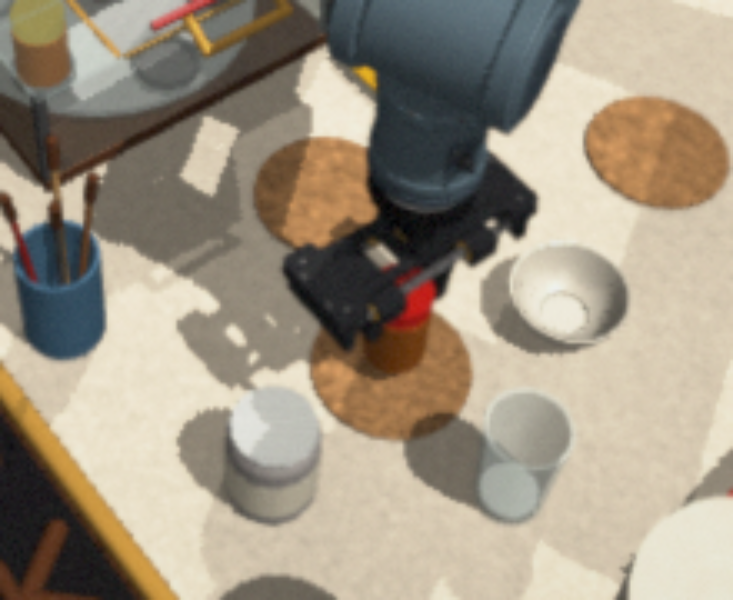

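The jar (crop (400,320)) hangs upright over the far mat, about 22 mm above it. I'll lower it in small steps.

```bash
python3 -m handwheel '[{"dp":[0,0,6],"dr":[0,0,0],"gripper":0.55},{"dp":[0,0,12],"dr":[0,0,0],"gripper":0.55},{"dp":[0,0,16],"dr":[0,0,0],"gripper":0.55},{"dp":[0,0,19],"dr":[0,0,0],"gripper":0.55},{"dp":[0,0,20],"dr":[0,0,0],"gripper":0.55},{"dp":[0,0,21],"dr":[0,0,0],"gripper":0.55},{"dp":[0,0,21],"dr":[0,0,0],"gripper":0.55}]'
```

```text
t: 24.2
position: [0.5638, 0.3479, 0.0603]
tcp_rot: [0.716, 0.698, 0.001, 0.001]
wrist_force: [-0.4, -0.6, -1.6]
finger_gap: 0.0493
grip_force: 25.0
```

```bash
python3 -m handwheel '[{"dp":[0,0,1],"dr":[0,0,0],"gripper":0.55},{"dp":[0,0,1],"dr":[0,0,0],"gripper":0.55},{"dp":[0,0,2],"dr":[0,0,0],"gripper":0.55},{"dp":[0,0,2],"dr":[0,0,0],"gripper":0.55}]'
python3 -m handwheel '[{"dp":[0,0,1],"dr":[0,0,0],"gripper":0.55},{"dp":[0,0,1],"dr":[0,0,0],"gripper":0.55}]'
```

```text
t: 24.7
position: [0.5637, 0.3479, 0.0582]
tcp_rot: [0.716, 0.698, 0.001, 0.0]
wrist_force: [0.1, 0.3, -1.6]
finger_gap: 0.0489
grip_force: 25.0
t: 24.95
position: [0.5637, 0.3479, 0.0572]
tcp_rot: [0.716, 0.698, 0.001, 0.001]
wrist_force: [0.6, -0.3, -1.8]
finger_gap: 0.0489
grip_force: 25.0
```

```bash
python3 -m handwheel '[{"dp":[0,0,1],"dr":[0,0,0],"gripper":0.55},{"dp":[0,0,1],"dr":[0,0,0],"gripper":0.55}]'
python3 -m handwheel '[{"dp":[0,0,1],"dr":[0,0,0],"gripper":0.55},{"dp":[0,0,1],"dr":[0,0,0],"gripper":0.55}]'
```

```text
t: 25.2
position: [0.5638, 0.3481, 0.057]
tcp_rot: [0.716, 0.698, 0.001, 0.001]
wrist_force: [-2.9, -0.6, 4.6]
finger_gap: 0.0491
grip_force: 25.0
t: 25.45
position: [0.5638, 0.3482, 0.057]
tcp_rot: [0.716, 0.698, 0.001, 0.001]
wrist_force: [-5.1, -1.5, 11.2]
finger_gap: 0.0496
grip_force: 25.0
```

It's in contact. I'll ease off 1 mm, open and rise straight up.

```bash
python3 -m handwheel '[{"dp":[0,0,-1],"dr":[0,0,0],"gripper":0.55},{"dp":[0,0,-1],"dr":[0,0,0],"gripper":0.4},{"dp":[0,0,-1],"dr":[0,0,0],"gripper":0.2},{"dp":[0,0,-1],"dr":[0,0,0],"gripper":0.2},{"dp":[0,0,-20],"dr":[0,0,0],"gripper":0.2},{"dp":[0,0,-60],"dr":[0,0,0],"gripper":0.2},{"dp":[0,0,-120],"dr":[0,0,0],"gripper":0.2},{"dp":[0,0,-180],"dr":[0,0,0],"gripper":0.2},{"dp":[0,0,-230],"dr":[0,0,0],"gripper":0.2},{"dp":[0,0,-230],"dr":[0,0,0],"gripper":0.2}]'
python3 - <<'E'
from h import *
p=shot('scene'); w=shot('wrist')
for c in (p,w): print([(d['centre'],d['score']) for d in models.tip_of('jar_red',c)][:2])
print([(d['centre'],d['score']) for d in models.tip_of('flap_bar',p)][:2])
TA[:]=[np.cos(np.radians(-1.5)),np.sin(np.radians(-1.5)),0]
# goal: same as the release pose at bar, backed out 110 mm
go([.5315,.172,.263],-91.5,-40)
E
```

```text
t: 26.7
position: [0.5657, 0.3489, 0.2933]
tcp_rot: [0.716, 0.698, 0.006, 0.003]
wrist_force: [0.4, -0.1, -0.1]
finger_gap: 0.0705
grip_force: 0.0
[([0.5653, 0.3492, 0.0078], 0.87)]
[([0.5593, 0.3449, 0.0091], 0.78)]
[([0.5295, 0.1124, 0.1792], 0.85)]
dp [-176.2  -26.4   20.7] dr [-0.546 -0.545  1.502]
```

```bash
python3 -m handwheel '[{"dp":[-170,-26,30],"dr":[-0.546,-0.545,1.502],"gripper":0.6},{"dp":[-170,-26,30],"dr":[-0.546,-0.545,1.502],"gripper":0.6},{"dp":[-170,-26,30],"dr":[-0.546,-0.545,1.502],"gripper":0.6},{"dp":[-170,-26,30],"dr":[-0.546,-0.545,1.502],"gripper":0.6},{"dp":[-170,-26,30],"dr":[-0.546,-0.545,1.502],"gripper":0.6},{"dp":[-170,-26,30],"dr":[-0.546,-0.545,1.502],"gripper":0.6},{"dp":[-170,-26,30],"dr":[-0.546,-0.545,1.502],"gripper":0.65},{"dp":[-170,-26,30],"dr":[-0.546,-0.545,1.502],"gripper":0.65},{"dp":[-170,-26,30],"dr":[-0.546,-0.545,1.502],"gripper":0.65},{"dp":[-170,-26,30],"dr":[-0.546,-0.545,1.502],"gripper":0.65}]'
python3 -m handwheel '[{"dp":[0,0,0],"dr":[0,0,0],"gripper":0.65},{"dp":[0,0,0],"dr":[0,0,0],"gripper":0.65}]'
python3 - <<'E'
from h import *
TA[:]=[np.cos(np.radians(-1.5)),np.sin(np.radians(-1.5)),0]
w=shot('wrist','w4.png'); s=readout.state(); r=R.from_quat(s['tcp_rot'])
for c in (w,shot('scene'),shot('top')):
  for d in models.tip_of('flap_bar',c)[:1]: print(d, 'in tool mm',r.inv().apply(np.array(d['centre'])-s['position'])*1000)
go([.531,.107,.169],-91.5,-40); print(s['q'])
E
```

```text
t: 28.2
position: [0.5325, 0.1787, 0.2524]
tcp_rot: [0.94, -0.011, -0.005, 0.342]
wrist_force: [0.0, -0.0, 0.2]
finger_gap: 0.0309
grip_force: 0.0
t: 28.45
position: [0.5328, 0.1783, 0.2555]
tcp_rot: [0.94, -0.012, -0.003, 0.341]
wrist_force: [-0.8, -0.0, -0.2]
finger_gap: 0.0312
grip_force: 0.0
{'centre': [0.5352, 0.1141, 0.175], 'score': 0.56} in tool mm [  3.6874  -2.4994 103.0185]
{'centre': [0.5302, 0.114, 0.1767], 'score': 0.73} in tool mm [ -1.3035  -1.2267 101.8476]
{'centre': [0.5339, 0.1149, 0.1763], 'score': 0.96} in tool mm [  2.3714  -2.2524 101.5262]
dp [ -0.4  -0.6 112.2] dr [-0.002 -0.002 -0.002]
[ 0.4327  0.4077  1.4359 -0.6152  1.635   2.0968]
```

View pics/w4.png

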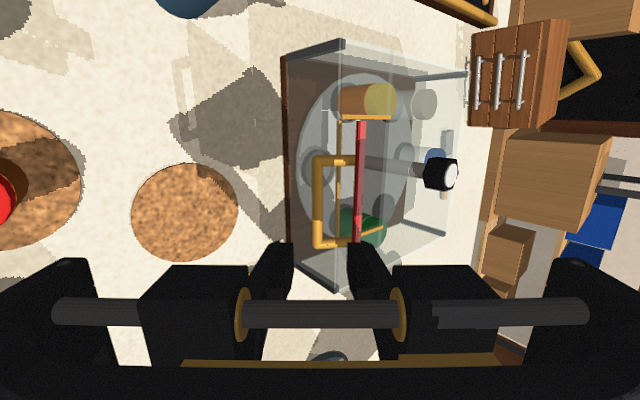

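The wrist view shows the flap's bar (318,205) between the fingertips and the red edge (360,180) clear to the right. I'll narrow the opening, advance and grip.

```bash
python3 -m handwheel '[{"dp":[0,-2,40],"dr":[0,0,0],"gripper":0.73},{"dp":[0,-2,75],"dr":[0,0,0],"gripper":0.73},{"dp":[0,-2,95],"dr":[0,0,0],"gripper":0.73},{"dp":[0,-2,108],"dr":[0,0,0],"gripper":0.73},{"dp":[0,-2,114],"dr":[0,0,0],"gripper":0.73},{"dp":[0,-2,114],"dr":[0,0,0],"gripper":0.73}]' 10
python3 -m handwheel '[{"dp":[0,0,0],"dr":[0,0,0],"gripper":0.95},{"dp":[0,0,0],"dr":[0,0,0],"gripper":0.95},{"dp":[0,0,0],"dr":[0,0,0],"gripper":0.95},{"dp":[0,0,0],"dr":[0,0,0],"gripper":0.95}]'
python3 - <<'E'
from h import *
s=readout.state(); print(s['position'],s['wrist_force'],R.from_quat(s['tcp_rot']).apply([0,0,1]))
import arc
arc.k=.35*2.0/2.1  # tilt .70 at 2.1
arc.rows(np.arange(2.0,1.09,-.1),2.1); arc.rows(np.arange(1.0,.09,-.1),1.1); arc.rows([.1,.05,0],.1)
E
```

```text
t: 29.5
position: [0.5317, 0.1071, 0.1668]
tcp_rot: [0.94, -0.013, -0.003, 0.341]
wrist_force: [0.5, 0.8, -0.2]
finger_gap: 0.0237
grip_force: 0.0
t: 30.0
position: [0.5318, 0.1076, 0.1669]
tcp_rot: [0.94, -0.013, -0.002, 0.341]
wrist_force: [0.6, 5.1, 2.2]
finger_gap: 0.0094
grip_force: 10.0
[0.5318 0.1076 0.1669] [0.6289 5.0898 2.2456] [-0.0133 -0.6408 -0.7676]
2.0 dp [0, 8, -2] dr 0.033
1.9 dp [0, 17, -3] dr 0.067
1.8 dp [0, 25, -3] dr 0.1
1.7 dp [0, 33, -3] dr 0.133
1.6 dp [0, 42, -1] dr 0.167
1.5 dp [0, 50, 1] dr 0.2
1.4 dp [0, 58, 4] dr 0.233
1.3 dp [0, 65, 8] dr 0.267
1.2 dp [0, 72, 13] dr 0.3
1.1 dp [0, 78, 18] dr 0.333
1.0 dp [0, 8, 4] dr 0.033
0.9 dp [0, 15, 8] dr 0.067
0.8 dp [0, 21, 14] dr 0.1
0.7 dp [0, 27, 20] dr 0.133
0.6 dp [0, 33, 26] dr 0.167
0.5 dp [0, 38, 33] dr 0.2
0.4 dp [0, 42, 41] dr 0.233
0.3 dp [0, 45, 49] dr 0.267
0.2 dp [0, 47, 57] dr 0.3
0.1 dp [0, 49, 65] dr 0.333
0.1 dp [0, 0, 0] dr -0.0
0.05 dp [0, 2, 4] dr 0.017
0 dp [0, 3, 8] dr 0.033
```

```bash
python3 -m handwheel '[{"dp":[0,8,-2],"dr":[0.033,0,0],"gripper":0.95},{"dp":[0,17,-3],"dr":[0.067,0,0],"gripper":0.95},{"dp":[0,25,-3],"dr":[0.1,0,0],"gripper":0.95},{"dp":[0,33,-3],"dr":[0.133,0,0],"gripper":0.95},{"dp":[0,42,-1],"dr":[0.167,0,0],"gripper":0.95},{"dp":[0,50,1],"dr":[0.2,0,0],"gripper":0.95},{"dp":[0,58,4],"dr":[0.233,0,0],"gripper":0.95},{"dp":[0,65,8],"dr":[0.267,0,0],"gripper":0.95},{"dp":[0,72,13],"dr":[0.3,0,0],"gripper":0.95},{"dp":[0,78,18],"dr":[0.333,0,0],"gripper":0.95}]'
```

```text
t: 31.25
position: [0.5291, 0.0345, 0.2026]
tcp_rot: [0.984, -0.014, -0.001, 0.18]
wrist_force: [1.3, 0.2, 0.8]
finger_gap: 0.0097
grip_force: 10.0
```

```bash
python3 -m handwheel '[{"dp":[0,8,4],"dr":[0.033,0,0],"gripper":0.95},{"dp":[0,15,8],"dr":[0.067,0,0],"gripper":0.95},{"dp":[0,21,14],"dr":[0.1,0,0],"gripper":0.95},{"dp":[0,27,20],"dr":[0.133,0,0],"gripper":0.95},{"dp":[0,33,26],"dr":[0.167,0,0],"gripper":0.95},{"dp":[0,38,33],"dr":[0.2,0,0],"gripper":0.95},{"dp":[0,42,41],"dr":[0.233,0,0],"gripper":0.95},{"dp":[0,45,49],"dr":[0.267,0,0],"gripper":0.95},{"dp":[0,47,57],"dr":[0.3,0,0],"gripper":0.95},{"dp":[0,49,65],"dr":[0.333,0,0],"gripper":0.95}]'
python3 -m handwheel '[{"dp":[0,1,2],"dr":[0.01,0,0],"gripper":0.95},{"dp":[0,2,4],"dr":[0.017,0,0],"gripper":0.95},{"dp":[0,2,6],"dr":[0.025,0,0],"gripper":0.95},{"dp":[0,3,7],"dr":[0.033,0,0],"gripper":0.95},{"dp":[0,3,7],"dr":[0.033,0,0],"gripper":0.95}]'
```

```text
t: 32.5
position: [0.5268, -0.0344, 0.1587]
tcp_rot: [1.0, -0.014, 0.001, 0.015]
wrist_force: [0.5, 1.9, -0.3]
finger_gap: 0.0092
grip_force: 10.0
t: 33.12
position: [0.5269, -0.0373, 0.1524]
tcp_rot: [1.0, -0.013, 0.001, -0.0]
wrist_force: [-3.5, -4.6, 2.9]
finger_gap: 0.0091
grip_force: 9.9
```

```bash
python3 -m handwheel '[{"dp":[0,0,0],"dr":[0,0,0],"gripper":0.65},{"dp":[0,0,0],"dr":[0,0,0],"gripper":0.65},{"dp":[0,0,0],"dr":[0,0,0],"gripper":0.65},{"dp":[0,0,-20],"dr":[0,0,0],"gripper":0.65},{"dp":[0,0,-60],"dr":[0,0,0],"gripper":0.65},{"dp":[-30,0,-110],"dr":[0,0,0],"gripper":0.65},{"dp":[-80,0,-150],"dr":[0,0,0],"gripper":0.65},{"dp":[-130,0,-180],"dr":[0,0,0],"gripper":0.65},{"dp":[-130,0,-180],"dr":[0,0,0],"gripper":0.65}]'
python3 - <<'E'
from h import *
p=shot('scene','s4.png'); im=cv2.imread('pics/s4.png'); cv2.imwrite('pics/s4c.png',cv2.resize(im[130:380,220:520],(720,600),interpolation=cv2.INTER_CUBIC))
for n in ['flap_bar','jar_red','mat','glass','tin','bowl','brush_pot','leaf_book','brush']: print(n,[(d['centre'],round(d['score'],2)) for d in models.tip_of(n,p)][:1])
E
```

```text
t: 34.25
position: [0.3966, -0.0335, 0.3357]
tcp_rot: [1.0, -0.013, 0.005, 0.0]
wrist_force: [-0.2, -0.4, 0.1]
finger_gap: 0.0307
grip_force: 0.0
flap_bar [([0.5222, -0.0401, 0.1697], 0.96)]
jar_red [([0.5631, 0.3508, 0.0065], 0.81)]
mat [([0.2187, 0.3303, 0.0006], 0.72)]
glass [([0.5651, 0.4829, -0.0007], 0.7)]
tin [([0.7034, 0.3705, -0.0011], 0.65)]
bowl [([0.4233, 0.3988, -0.0013], 0.69)]
brush_pot [([0.7463, 0.1586, -0.0002], 0.92)]
leaf_book [([0.341, 0.1307, -0.0037], 0.61)]
brush []
```

View pics/s4c.png

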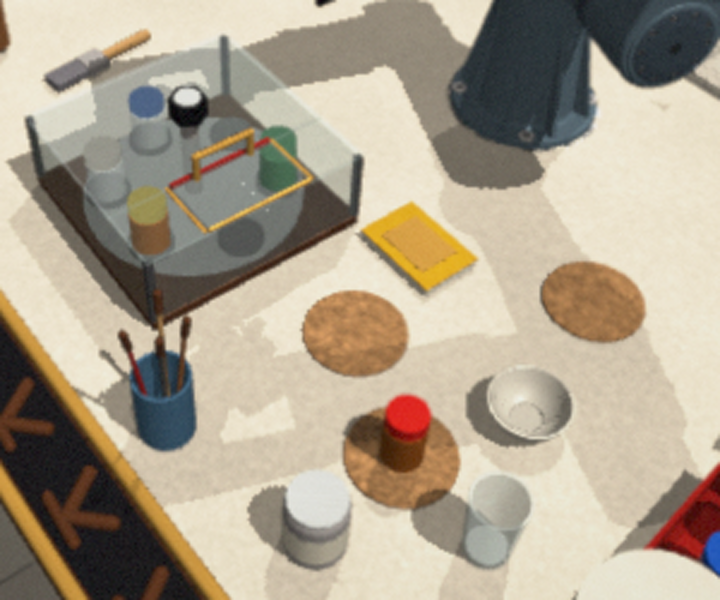

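The jar stands upright in the middle of the far mat at (405,435). The flap is shut (frame at (240,185)), the other four jars are in their cups, and nothing else has moved.

```bash
python3 -c "
from station import job; print(job.job_done())"
```

```text
the job is handed in; nothing more can be done
None
```

I handed the job in at about 34 s: the red-lidded jar stands upright, whole base on the far cork mat, the flap is shut, the other four jars are in their cups, and nothing else on the table shifted.

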